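# Close the motorcycle airbox: hook the cover's lip, swing it down, snap it shut

### The job

Put the grey cover back on the black airbox: with the cover tilted about 12 degrees, feel its thin front lip fully home into the slot under the steel bar - lightly, it bends at 12 N - then swing it down over the new filter and press the ribbed pad at its rear until the spring clip snaps over the edge and the cover lies flat. Neither cover nor gripper may ever bear on the airbox with more than 35 N, and everything else on the bench stays where it is.

Things in the scene. Friction and masses are not known exactly. Their poses are not given: they have to be found in the camera images.
- airbox: Open black airbox, 160 (x) x 104 (y) mm, screwed to a plywood board 190 x 132 x 15; it does not move. Origin: underside of the board, centre; z up. Its front (-x) end carries the steel keeper bracket with the slot, its rear (+x) end the spring clip. The rim that the cover lies on is at z = 85. A rubber boot sticks out 20 on the -y side.
- slot (a point): NOMINAL middle of the slot's mouth, on its floor: airbox x = -67, y = 0, z = 85. The slot, under the bar of the keeper bracket (top z = 95.5), is 65 wide (y), 7 high, and runs 11 towards -x to an end stop. Its floor goes on inside as a ledge to x = -48. The bracket is clamped in slotted holes: slot and stop sit up to 2.5 off this point in x and 8 in y.
- seal (a point): Airbox x = 4, y = 0, z = 85: nominal place of the cover's origin when shut, axes agreeing; the real place follows the bracket, with 1.5 of play in y; it could slide back 2 to 8 to the rear posts, and stands up to 3 high at the front, 1.5 at the rear. The new filter in an orange frame (x -46 to 60) stands 3 above the rim on a springy seal and yields 3 mm at about 6 N.
- beak (a point): Tip of the clip's beak when at rest: airbox x = 66, y = 0, z = 92, on its flat underside. A lead-in slopes up from the tip to x = 77, z = 112; the rear edge of the hooked cover comes to rest on it at 5 to 9 degrees of tilt. Two guide posts, 18 to 27 either side of the middle, front faces at x = 76.5, top z = 97.
- clip (a joint): Steel spring clip, 30 wide, hinged on the rear wall; 0 rad at rest, grows as it is pushed back (+x of the airbox). Pressing down on the thumb pad, the force rises to 8 to 18 N while the rear edge pushes the beak back (0.05 to 0.15 rad), then drops; 5 to 7 mm lower the clip springs over the edge and the cover stops hard on the rim.
- cover: Grey metal cover: plate 136 (x) x 120 (y) x 6 mm, 0.24 to 0.36 kg, lying on the bench right way up. Origin: centre of the plate's underside; z up, x towards its rear. At its front (-x) a lip 62 wide, 4 thick, flush with the underside, runs from x = -68 to -81.5; it enters the slot at up to 14 degrees of tilt. On top a raised duct to grip it by.
- lip (a point): Middle of the tip of the cover's lip, at its underside: cover x = -81.5, y = 0, z = 0.
- rear (a point): Middle of the cover's rear edge, at its underside: cover x = 68, y = 0, z = 0.
- duct (a point): Middle of the duct's top: cover x = -4, y = 0, z = 32. The duct is 34 wide (y) with straight sides, x -42 to 34, and rises 26 from the plate (z 6 to 32); its dark mouth looks to the front.
- pad (a point): Middle of the black-ribbed thumb pad on the plate's top: cover x = 52, y = 0, z = 6; 26 (y) x 18 (x).
- old_filter: Used filter: brown-orange frame 108 x 86 x 24. Leave alone. Origin: underside, centre.
- wrench: Steel wrench lying on the bench. Leave alone.
- screwdriver: Yellow-handled screwdriver lying between robot and work. Leave alone.
- spray: Upright spray can, 60 across, 170 tall. Leave alone. Origin: centre of its foot.
- dish: Shallow steel dish, 100 across. Leave alone.
- socket: Small steel socket standing upright, 26 across, 40 tall. Leave alone.
- carburettor: Carburettor, about 110 long and 105 tall, on an orange tray at the left. Leave alone.
Mind the look-alikes: they are no part of the job. Leave any blue or red look-alike of the cover alone.

How it is judged:
By the outcome, as a careful person would: the job done as asked, in the order asked, and still so for the second after the job is handed in, with the robot touching nothing.
It also fails if it takes over 72 s, if anything falls off the work surface, if the arm or the gripper's body presses on something with over 40 N, if the wrist force passes 120 N, or if a joint passes its speed limit or range.

### The arm

A 6-joint arm with a two-finger parallel gripper is mounted at the origin on the work surface. World frame = base frame: x ahead of the robot, y to its left, z up, the work surface at z = 0. Lengths are in m, angles in rad, forces in N, time in s.
With the tool pointing down it reaches from about 0.325 to 0.75 m from the base axis. Payload 7.6 kg.
Tool frame: the origin (TCP) lies midway between the tips of the shut fingers; the grasp point (between the pads) lies 19 mm behind it; z points along the fingers, y is the direction in which the jaws open and shut (so a half turn about z gives the same grasp; the last joint's range is limited). The gripper opens to 85 mm and grips with 20 to 120 N. Pads are 22 mm wide; open, the fingers measure 114 mm over their backs; the gripper's body (76 mm by 85 mm) begins 54 mm behind the grasp point. The pads swing forward as they close: fully open they stand 13 mm farther back than shut.
Start: joints at [-0.07, 0.052, 1.401, -0, 1.689, -0.07], TCP at [0.525, 0, 0.231] pointing down, gripper open.
Joint ranges: [-2.9, 2.9], [-0.91, 2.17], [0.12, 2.37], [-1.06, 4.2], [0.26, 2.73], [-2.93, 2.93]. Speed limits (rad/s): [2.57, 2.57, 3.01, 3.14, 3.14, 3.14].

### API

Orientations are given as a unit quaternion [x, y, z, w].
In Python, from cell import monitor, imaging, manip, spotter gives the robot as it stands.
- The arm moves only by the tool arm_command, never from a script. Its argument "steps" is a list of rows, each a list of 7 numbers: the shift along the tool's x, y, z in mm, then the turn, a rotation vector about the tool's x, y, z in degrees, then the opening, from -1 (shut) to 1 (fully open). A call has exactly 5 rows; each row is the pose to reach, as a shift and turn from the pose measured when the call began, along the tool's axes at that moment; what a row does not reach only later rows make up. A row lasts 1/12 s, in which the tool goes at most 41.7 mm and 7.16 degrees, less where a joint would pass 70% of its speed; a pose out of reach is approached as far as the arm can. A call with a gripper value outside its range is refused whole. The fingers move at their own pace and stop on an object; "newtons" is the grip in N (left out, the last holds). Time passes only in rows, so rows that repeat a pose let the fingers close, or fill a call up. It gives the time, the measured TCP pose, the force and the opening at its end, in the units of the state.
- monitor.sense(): the state, without advancing time (a new reading comes with each control period).
- imaging.grab_frame(name): name is "scene" or "side" or "wrist"; returns a dict with "img" (420x560x3 uint8, blue, green, red), "fx", "fy", "cx", "cy" (pixels), "cam_to_world" (4x4, takes a point from camera to world coordinates). Camera axes: x right, y up, looking along -z (the intrinsics and any distortion apply to the point x, -y, -z); pixel columns grow to the right and rows downward; lengths in m; the calibration is good to about 2 mm. A picture is of the moment at which its call begins. There is no depth.
- manip.hand_in(): hands the job in, once; it reports no verdict.
Trained networks look in the newest picture that a camera, given by its name, has taken for a name from the list of things; names that differ only in an ending like _2 or _b are one class to them, and where a whole thing is asked for, a point or a joint stands for the part that bears it (a point fixed in the world has none). Each returns a list of dicts, best first, with "score" (0 to 1); they miss things now and then, are a little off and sometimes report something else, mostly with a low value. They report only what shows in the picture. A call takes as long as a camera call. They do not tell look-alikes from the thing itself.
- spotter.boxes_of(name, camera): "location" ([x, y, z] in m, in world coordinates, good to about 4 mm: the middle of the surface that is visible of it).
- spotter.regions_of(name, camera): "mask" (420x560 bool, what is visible of it).
The state is a dict: "t": time; "joint_pos": joint angles; "qvel": joint speeds; "joint_efforts": joint torques, N m; "position": TCP position; "tool_rot": TCP orientation; "wrist_force": force on the tool from outside, world axes, zero at the start; "wrist_torque": the same for the moment, N m; "finger_gap": opening from 0.0 (shut) to 1.0 (fully open).
Only numpy, scipy, OpenCV 4.12 (cv2) and the standard library are available. Lean on these libraries where they do the work, as an engineer would, in place of code of your own. Each camera call takes 0.05 s, during which the arm holds its last target. There are 200 camera calls.

## Working session

There is one attempt and no reset: what is moved stays moved. The work goes in short steps, Python scripts to look and compute and a tool call to move; the robot and the scene stay as the last step left them, time stands still between calls to the robot, and variables do not carry over. Pictures are saved under pics/ and viewed, on a budget of 10 in all, crops included, one or two more only if the job needs it, and the job is handed in when it is done.

Besides the shell and the picture viewer there is one more tool, called after "Call:" as a command line: name --pt "numbers of a row" for each row, then --argument value for the rest. arm_command: Moves the arm, as the interface text tells. Its arguments: {"type":"object","properties":{"steps":{"type":"array"},"newtons":{"type":"number"}},"required":["steps"]}

```bash
ls; mkdir -p pics; python3 - <<'E'
from cell import monitor, imaging, manip, spotter
import cv2,numpy as np
ims=[]
for c in ["scene","side"]:
    f=imaging.grab_frame(c); ims.append(f["img"])
    cv2.imwrite(f"pics/{c}0.png",f["img"])
    print(c,f["fx"],f["fy"],f["cx"],f["cy"],[k for k in f],np.round(f["cam_to_world"],3).tolist())
    for n in ["cover","airbox","duct","pad","clip","lip","old_filter","spray","socket"]:
        print(n,[(np.round(d["location"],3).tolist(),round(d["score"],2)) for d in spotter.boxes_of(n,c)])
print(monitor.sense())
E
```

```text
pics
scene 456.16485261812295 456.16485261812295 273.2473091540351 209.0169148014157 ['img', 'fx', 'fy', 'cx', 'cy', 'cam_to_world'] [[-0.857, -0.309, 0.414, 1.125], [0.516, -0.489, 0.704, 0.957], [-0.015, 0.816, 0.578, 0.86], [0.0, 0.0, 0.0, 1.0]]
cover [([0.387, -0.444, 0.002], 0.87), ([0.34, -0.198, 0.002], 0.67), ([0.551, -0.156, 0.006], 0.55)]
airbox [([0.52, 0.219, 0.074], 0.77)]
duct [([0.551, -0.162, 0.005], 0.9), ([0.389, -0.445, 0.003], 0.79), ([0.34, -0.198, 0.004], 0.64)]
pad [([0.552, -0.156, 0.007], 0.69), ([0.385, -0.45, -0.0], 0.56)]
clip [([0.403, 0.332, 0.019], 0.48)]
lip [([0.339, -0.195, 0.004], 0.68), ([0.388, -0.448, 0.006], 0.67), ([0.553, -0.156, 0.005], 0.64)]
old_filter [([0.525, 0.212, 0.073], 0.71), ([0.779, 0.023, 0.025], 0.61)]
spray [([0.781, -0.145, 0.106], 0.63), ([0.55, -0.163, 0.006], 0.55)]
socket [([0.528, -0.419, 0.023], 0.54), ([0.579, 0.164, 0.092], 0.24)]
side 433.38743409086646 433.38743409086646 278.1335252284153 212.98461784251265 ['img', 'fx', 'fy', 'cx', 'cy', 'cam_to_world'] [[0.995, 0.089, -0.055, 0.47], [-0.103, 0.744, -0.661, -0.766],
[... 638 characters left out ...]
int_pos': array([-7.03142904e-02,  5.21725569e-02,  1.40070748e+00, -2.27706743e-05,
        1.68862948e+00, -7.03006468e-02]), 'qvel': array([ 1.06200739e-03,  5.03006911e-05, -1.56836755e-03, -1.19548761e-05,
        4.24159331e-04, -8.79446270e-04]), 'joint_efforts': array([ 3.10903424e-04, -3.81537795e+01, -3.60315335e+01,  2.98157113e-05,
        1.94868376e-04, -2.62700632e-05]), 'position': array([5.25007910e-01, 8.53556109e-06, 2.31333926e-01]), 'tool_rot': array([7.07112551e-01, 7.07101010e-01, 1.87180343e-05, 3.87976628e-05]), 'wrist_force': array([ 0.15872418,  0.61184148, -0.03690675]), 'wrist_torque': array([0.01774415, 0.01287111, 0.00817516]), 'finger_gap': 1.0003051064411317}
```

View images.

View pics/scene0.png

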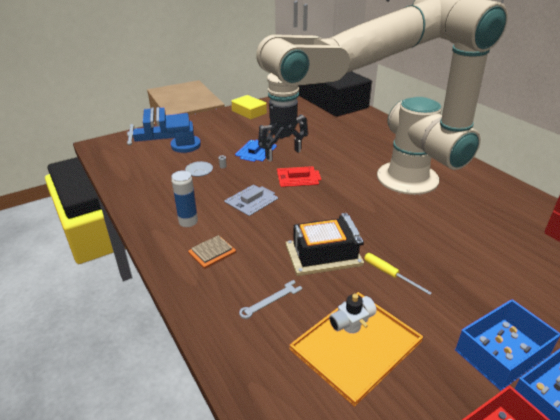

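View pics/side0.png

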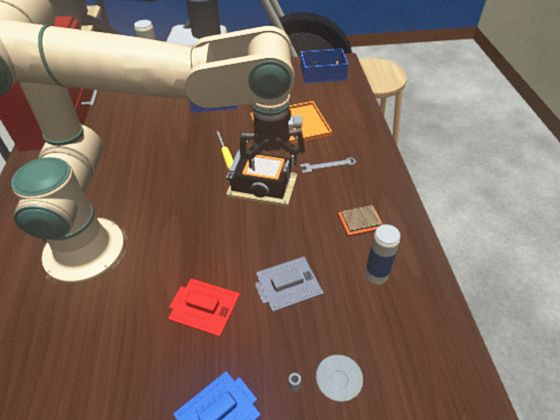

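Scene view: candidates for the cover are grey at (251,199), red at (299,177) and blue at (255,150). In the side view they are grey (290,283), red (203,305), blue (218,402). I choose the grey one, with its lip at side (262,290) and pad at (307,277). The airbox's boot faces the side camera at (262,187). Next I'll go over the cover with the wrist camera.

Call:
arm_command --pt "-34 0 -20 0 0 7 1" --pt "-68 0 -40 0 0 14 1" --pt "-102 0 -60 0 0 21 1" --pt "-136 0 -80 0 0 28 1" --pt "-170 0 -80 0 0 35 1"

```text
t: 1.42
position: [0.5256, -0.1718, 0.3164]
tool_rot: [0.888, 0.459, 0.003, 0.003]
wrist_force: [0.6, 0.4, 0.8]
finger_gap: 1.002
```

Call:
arm_command --pt "0 0 0 0 0 7 1" --pt "0 0 0 0 0 14 1" --pt "0 0 0 0 0 21 1" --pt "0 0 0 0 0 28 1" --pt "0 0 0 0 0 35 1"

```text
t: 1.83
position: [0.5255, -0.172, 0.3163]
tool_rot: [0.986, 0.168, 0.003, 0.002]
wrist_force: [-0.6, 0.7, 0.9]
finger_gap: 1.001
```

```bash
cat > h.py <<'E'
from cell import monitor, imaging, manip, spotter
import cv2,numpy as np
from scipy.spatial.transform import Rotation as R
def proj(f,P):
    T=np.linalg.inv(f["cam_to_world"]); p=(T[:3,:3]@np.atleast_2d(P).T).T+T[:3,3]
    return np.c_[f["cx"]+f["fx"]*p[:,0]/-p[:,2], f["cy"]-f["fy"]*p[:,1]/-p[:,2]]
def ray(f,uv):
    uv=np.atleast_2d(uv).astype(float); M=f["cam_to_world"]
    d=np.c_[(uv[:,0]-f["cx"])/f["fx"],-(uv[:,1]-f["cy"])/f["fy"],-np.ones(len(uv))]
    return M[:3,3],d@M[:3,:3].T
def onplane(f,uv,z):
    o,d=ray(f,uv); return o+d*((z-o[2])/d[:,2])[:,None]
def tri(obs): # [(frame,uv),...] -> point, residual mm
    A=np.zeros((3,3));b=np.zeros(3);L=[]
    for f,uv in obs:
        o,d=ray(f,uv);d=d[0]/np.linalg.norm(d[0]);Q=np.eye(3)-np.outer(d,d);A+=Q;b+=Q@o;L.append((o,Q))
    p=np.linalg.solve(A,b);return p,[1e3*np.linalg.norm(Q@(p-o)) for o,Q in L]
def grab(c,name,up=None):
    f=imaging.grab_frame(c);np.save(f"pics/{name}.npy",f,allow_pickle=True);cv2.imwrite(f"pics/{name}.png",f["img"]);return f
def load(name): return np.load(f"pics/{name}.npy",allow_pickle=True).item()
def st():
    s=monitor.sense();r=R.from_quat(s["tool_rot"]).as_matrix()
    print("t",round(s["t"],2),"pos",np.round(s["position"]*1e3,1),"F",np.round(s["wrist_force"],1),"M",np.round(s["wrist_torque"],2),"gap",round(s["finger_gap"],3))
    print("x",np.round(r[:,0],4),"y",np.round(r[:,1],4),"z",np.round(r[:,2],4));return s,r
E
python3 - <<'E'
from h import *
st(); f=grab("wrist","w1")
print(f["fx"],np.round(f["cam_to_world"],3).tolist())
for n in ["cover","duct","pad","lip"]:
    print(n,[(np.round(d["location"],3).tolist(),round(d["score"],2)) for d in spotter.boxes_of(n,"wrist")])
E
```

```text
t 1.83 pos [ 525.5 -172.   316.3] F [-0.6  0.7  0.9] M [ 0.   -0.06  0.03] gap 1.001
x [0.9437 0.3306 0.0058] y [ 0.3306 -0.9438  0.005 ] z [ 0.0071 -0.0028 -1.    ]
313.2080762877059 [[0.331, 0.908, 0.256, 0.592], [-0.944, 0.317, 0.095, -0.149], [0.006, -0.273, 0.962, 0.46], [0.0, 0.0, 0.0, 1.0]]
cover [([0.335, -0.21, 0.005], 0.73), ([0.576, 0.154, 0.076], 0.69), ([0.545, -0.173, 0.004], 0.6), ([0.529, 0.134, 0.066], 0.29)]
duct [([0.418, -0.466, 0.001], 0.8), ([0.336, -0.214, 0.006], 0.56), ([0.545, -0.175, 0.002], 0.55)]
pad [([0.341, -0.213, 0.001], 0.9), ([0.418, -0.468, 0.003], 0.88), ([0.544, -0.176, 0.001], 0.61)]
lip [([0.418, -0.467, 0.005], 0.88), ([0.337, -0.207, 0.004], 0.84), ([0.544, -0.171, 0.008], 0.63)]
```

View pics/w1.png

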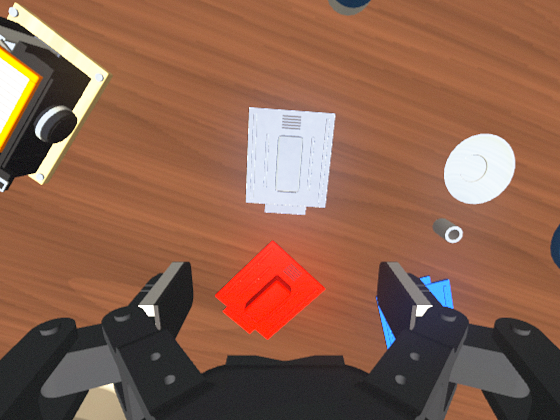

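The grey cover shows at wrist (290,160), with its lip towards the bottom (285,210) and its pad at (292,122). Red (270,290) and blue (420,300) are the look-alikes. Now I'll fit its outline.

```bash
cat > fit.py <<'E'
from h import *
from scipy.optimize import minimize
def gmask(f,roi_c,rad):
    hsv=cv2.cvtColor(f["img"],cv2.COLOR_BGR2HSV)
    m=((hsv[...,1]<75)&(hsv[...,2]>90)).astype(np.uint8)
    r=np.zeros_like(m);cv2.circle(r,tuple(int(v) for v in roi_c),rad,1,-1);m&=r
    m=cv2.morphologyEx(m,cv2.MORPH_CLOSE,np.ones((7,7)))
    n,l,s,_=cv2.connectedComponentsWithStats(m);k=1+np.argmax(s[1:,4]);m=(l==k).astype(np.uint8)
    c,_=cv2.findContours(m,cv2.RETR_EXTERNAL,cv2.CHAIN_APPROX_NONE);c=max(c,key=cv2.contourArea)
    o=np.zeros_like(m);cv2.fillPoly(o,[c],1);return o
plate=[(x,y) for x in(-68,68) for y in(-60,60)];lip=[(x,y) for x in(-81.5,-60) for y in(-31,31)]
def render(f,p,shape=(420,560)):
    x,y,z,yaw=p;c,s=np.cos(yaw),np.sin(yaw);o=np.zeros(shape,np.uint8)
    def W(pts):
        q=np.array(pts,float)/1e3;return np.c_[x+c*q[:,0]-s*q[:,1],y+s*q[:,0]+c*q[:,1],z+q[:,2]]
    for P in ([(a,b,h) for a,b in plate for h in(0,6)],[(a,b,h) for a,b in lip for h in(0,4)],
              [(a,b,h) for a in(-42,34) for b in(-17,17) for h in(6,32)]):
        uv=proj(f,W(P)).astype(np.float32);h=cv2.convexHull(uv)
        cv2.fillPoly(o,[np.round(h*16).astype(np.int32)],1,shift=4)
    return o
def cost(p,fm,pr=None):
    k=0
    for f,m in fm:
        r=render(f,p);k+=1-(r&m).sum()/max(1,(r|m).sum())
    return k
def fit(fm,p0):
    sc=np.array([.01,.01,.005,.05])
    g=minimize(lambda v:cost(p0+v*sc,fm),np.zeros(4),method="Nelder-Mead",options=dict(initial_simplex=np.vstack([np.zeros(4),np.eye(4)]),xatol=.005,fatol=1e-5))
    return p0+g.x*sc,g.fun
E
python3 - <<'E'
from fit import *
w=load("w1");s=grab("side","s1");c=grab("scene","c1")
p0=np.array([.545,-.173,0,.3])
ctr=[proj(f,[.545,-.17,.01])[0] for f in (w,s,c)];print(np.round(ctr))
fm=[(f,gmask(f,q,r)) for f,q,r in zip((w,s,c),ctr,(70,45,38))]
print([m.sum() for _,m in fm])
for sub in (fm,fm[:1],fm[:2],fm[1:]):
    p,k=fit(sub,p0);print(np.round(p[:3]*1e3,1),np.degrees(p[3]).round(2),round(k,3))
E
```

```text
[[286. 158.]
 [290. 280.]
 [252. 198.]]
[np.uint64(8416), np.uint64(2449), np.uint64(990)]
[ 544.2 -173.3    1.5] 16.36 0.112
[ 544.5 -173.3    0.7] 15.26 0.01
[ 543.8 -172.9    0. ] 15.92 0.054
[ 544.2 -174.1    0.9] 15.0 0.086
```

```bash
cat >> h.py <<'E'
def frame(yaw,tilt=0):
    """cover frame: yaw about z, tilt = rear up (lip down), deg"""
    return R.from_euler("zy",[yaw,-tilt],degrees=True).as_matrix()
FLIP=np.diag([1.,-1,-1]) # tool axes in cover axes: x along cover x, y opposite, z down
def to(pos_mm,Rt):
    s=monitor.sense();r=R.from_quat(s["tool_rot"]).as_matrix()
    d=r.T@(np.array(pos_mm)-s["position"]*1e3);v=R.from_matrix(r.T@Rt).as_rotvec(degrees=True)
    print("MOVE",np.round(d,1),np.round(v,2));return d,v
E
python3 - <<'E'
from h import *
to([540.4,-174.4,110],frame(15.6)@FLIP)
E
```

```text
MOVE [ 11.9   6.4 206.5] [ 0.28 -0.34  4.2 ]
```

Call:
arm_command --pt "3 2 40 0.1 -0.1 2 1" --pt "6 4 80 0.2 -0.2 4 1" --pt "9 6 120 0.3 -0.3 4.2 1" --pt "12 6.4 160 0.3 -0.3 4.2 1" --pt "12 6.4 200 0.3 -0.3 4.2 1"

```text
t: 2.6
position: [0.5405, -0.1741, 0.1147]
tool_rot: [0.991, 0.137, 0.001, -0.0]
wrist_force: [0.8, -0.4, 0.0]
finger_gap: 1.004
```

```bash
python3 - <<'E'
from fit import *
s,_=st();w=grab("wrist","w2")
q=proj(w,[.544,-.173,.01])[0];print(q)
m=gmask(w,q,190);print(m.sum())
for p0 in ([.5443,-.1733,0.0005,.272],):
    p,k=fit([(w,m)],np.array(p0));print(np.round(p[:3]*1e3,1),np.degrees(p[3]).round(2),round(k,3))
    g=np.array([-4,0]);c,sn=np.cos(p[3]),np.sin(p[3])
    to([p[0]*1e3-4*c,p[1]*1e3-4*sn,9.5],frame(np.degrees(p[3]))@FLIP)
im=w["img"].copy();r=render(w,p);cs,_=cv2.findContours(r,0,1);cv2.drawContours(im,cs,-1,(0,0,255),1);cs,_=cv2.findContours(m,0,1);cv2.drawContours(im,cs,-1,(0,255,0),1);cv2.imwrite("pics/w2o.png",im)
E
```

```text
t 2.6 pos [ 540.5 -174.1  114.7] F [ 0.8 -0.4  0. ] M [ 0.02  0.01 -0.02] gap 1.004
x [0.9627 0.2707 0.0012] y [ 2.707e-01 -9.627e-01 -1.000e-04] z [ 1.1e-03  4.0e-04 -1.0e+00]
[283.82596431 204.70437609]
23986
[ 544.  -173.8   -1. ] 15.15 0.006
MOVE [ 4.   4.  95.5] [-0.5   0.6   0.55]
```

View pics/w2o.png

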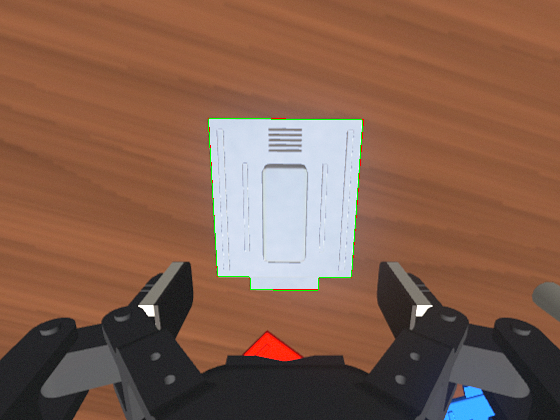

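```bash
python3 - <<'E'
from h import *
for i in range(2): st()
imaging.grab_frame("wrist")
for i in range(2): st()
E
```

```text
t 2.65 pos [ 536.4 -172.6  105.1] F [-2.5  0.6 -8.1] M [ 0.02  0.08 -0.03] gap 1.001
x [ 0.9626  0.2707 -0.0104] y [ 0.2706 -0.9627 -0.0089] z [-0.0124  0.0057 -0.9999]
t 2.65 pos [ 536.4 -172.6  105.1] F [-2.5  0.6 -8.1] M [ 0.02  0.08 -0.03] gap 1.001
x [ 0.9626  0.2707 -0.0104] y [ 0.2706 -0.9627 -0.0089] z [-0.0124  0.0057 -0.9999]
t 2.7 pos [ 536.6 -172.7  108.9] F [-0.5  0.  -0.1] M [-0.    0.    0.01] gap 1.002
x [ 0.9627  0.2704 -0.0105] y [ 0.2703 -0.9627 -0.0089] z [-0.0125  0.0058 -0.9999]
t 2.7 pos [ 536.6 -172.7  108.9] F [-0.5  0.  -0.1] M [-0.    0.    0.01] gap 1.002
x [ 0.9627  0.2704 -0.0105] y [ 0.2703 -0.9627 -0.0089] z [-0.0125  0.0058 -0.9999]
```

```bash
python3 - <<'E'
from h import *
to([540.2,-174.8,35],frame(15.3)@FLIP)
E
```

```text
MOVE [ 3.7  3.6 73.8] [-0.51  0.6   0.39]
```

Call:
arm_command --pt "1 1 20 -0.2 0.2 0.2 1" --pt "2 2 40 -0.4 0.4 0.4 1" --pt "3.5 3.5 60 -0.5 0.6 0.4 1" --pt "3.7 3.6 73 -0.5 0.6 0.4 1" --pt "3.7 3.6 73.8 -0.5 0.6 0.4 1"

```text
t: 3.12
position: [0.5398, -0.1746, 0.0343]
tool_rot: [0.991, 0.133, -0.001, -0.001]
wrist_force: [-0.0, -0.3, -1.1]
finger_gap: 1.0
```

```bash
python3 - <<'E'
from h import *
imaging.grab_frame("wrist");st()
to([540.2,-174.8,9.5],frame(15.3)@FLIP)
E
```

```text
t 3.17 pos [ 540.4 -174.9   35.6] F [-0.9  0.5  1.1] M [-0.    0.01 -0.04] gap 1.007
x [ 9.645e-01  2.641e-01 -5.000e-04] y [ 2.641e-01 -9.645e-01 -4.000e-04] z [-6.e-04  3.e-04 -1.e+00]
MOVE [-0.1 -0.1 26.1] [-0.02  0.03  0.01]
```

Call:
arm_command --pt "0 0 12 0 0 0 1" --pt "0 0 24 0 0 0 1" --pt "0 0 26 0 0 0 1" --pt "0 0 26 0 0 0 -1" --pt "0 0 26 0 0 0 -1" --newtons 70

```text
t: 3.58
position: [0.5404, -0.1749, 0.0097]
tool_rot: [0.991, 0.133, -0.0, -0.0]
wrist_force: [-0.6, 0.4, 0.0]
finger_gap: 0.748
```

Call:
arm_command --pt "0 0 0 0 0 0 -1" --pt "0 0 0 0 0 0 -1" --pt "0 0 0 0 0 0 -1" --pt "0 0 0 0 0 0 -1" --pt "0 0 0 0 0 0 -1"

```text
t: 4.0
position: [0.541, -0.1751, 0.0106]
tool_rot: [0.991, 0.133, 0.0, 0.0]
wrist_force: [-0.5, 1.5, 5.8]
finger_gap: 0.382
```

Call:
arm_command --pt "0 0 -10 0 0 0 -1" --pt "0 0 -30 0 0 0 -1" --pt "0 0 -60 0 0 0 -1" --pt "0 0 -80 0 0 0 -1" --pt "0 0 -80 0 0 0 -1"

```text
t: 4.42
position: [0.543, -0.1759, 0.0959]
tool_rot: [0.991, 0.133, 0.004, 0.002]
wrist_force: [1.6, -0.5, -1.1]
finger_gap: 0.379
```

```bash
python3 - <<'E'
from h import *
st();a=grab("side","s2");b=grab("scene","c2");w=grab("wrist","w3");st()
def crop(f,u,v,r,k): return cv2.resize(f["img"][v-r:v+r,u-r:u+r],None,fx=k,fy=k,interpolation=cv2.INTER_CUBIC)
A=crop(a,262,172,50,4);B=crop(b,328,240,50,4)
cv2.imwrite("pics/ab.png",np.hstack([A,B]))
E
```

```text
t 4.42 pos [ 543.  -175.9   95.9] F [ 1.6 -0.5 -1.1] M [-0.08 -0.06  0.04] gap 0.379
x [0.9644 0.2642 0.0072] y [ 0.2642 -0.9645  0.0053] z [ 0.0083 -0.0032 -1.    ]
t 4.57 pos [ 540.  -174.7   89.1] F [-0.7  0.5 -3.9] M [0.01 0.02 0.  ] gap 0.38
x [ 0.9645  0.2641 -0.0012] y [ 0.2641 -0.9645 -0.001 ] z [-1.4e-03  7.0e-04 -1.0e+00]
```

View pics/ab.png

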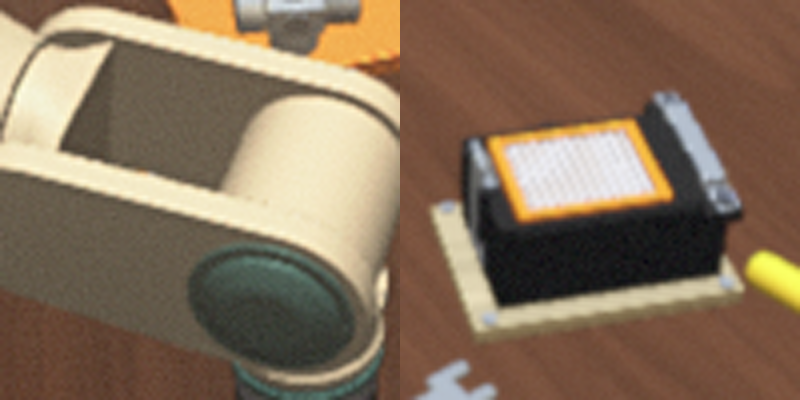

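Scene crop: the open airbox has its steel bracket on the robot side at crop (695,155), scene about (352,228). The clip is at the far end, crop (480,165). The filter is between them. Next I'll raise the cover and look at the airbox with the wrist camera beside the held cover.

Call:
arm_command --pt "0 0 -40 0 0 0 -1" --pt "0 -10 -80 0 0 0 -1" --pt "0 -35 -110 0 0 0 -1" --pt "-1 -60 -140 0 0 0 -1" --pt "-2 -85 -165 0 0 0 -1"

```text
t: 4.98
position: [0.5151, -0.0926, 0.254]
tool_rot: [0.991, 0.133, -0.002, -0.001]
wrist_force: [0.3, -0.2, -2.6]
finger_gap: 0.389
```

Call:
arm_command --pt "-1 -25 -25 0 0 0 -1" --pt "-1 -45 -50 0 0 0 -1" --pt "-1 -56 -65 0 0 0 -1" --pt "-1 -56 -65 0 0 0 -1" --pt "-1 -56 -65 0 0 0 -1"

```text
t: 5.4
position: [0.4996, -0.0387, 0.3177]
tool_rot: [0.991, 0.133, -0.003, -0.001]
wrist_force: [0.8, -0.1, -3.6]
finger_gap: 0.38
```

```bash
python3 - <<'E'
from h import *
st();w=grab("wrist","w4");st()
for n in ["airbox","clip","cover"]:
    print(n,[(np.round(d["location"],3).tolist(),round(d["score"],2)) for d in spotter.boxes_of(n,"wrist")])
E
```

```text
t 5.4 pos [499.6 -38.7 317.7] F [ 0.8 -0.1 -3.6] M [-0.02  0.03 -0.05] gap 0.38
x [ 0.9644  0.2644 -0.0049] y [ 0.2644 -0.9644 -0.0027] z [-0.0055  0.0013 -1.    ]
t 5.45 pos [499.4 -39.2 316.6] F [-0.2  0.5 -4.3] M [ 0.04 -0.01 -0.02] gap 0.378
x [ 0.9646  0.2635 -0.0069] y [ 0.2635 -0.9647 -0.0036] z [-0.0076  0.0016 -1.    ]
airbox [([0.513, 0.173, 0.082], 0.81)]
clip [([0.574, 0.156, 0.1], 0.86)]
cover [([0.372, -0.456, 0.004], 0.75), ([0.529, -0.032, 0.307], 0.58), ([0.361, -0.276, 0.003], 0.48)]
```

View pics/w4.png

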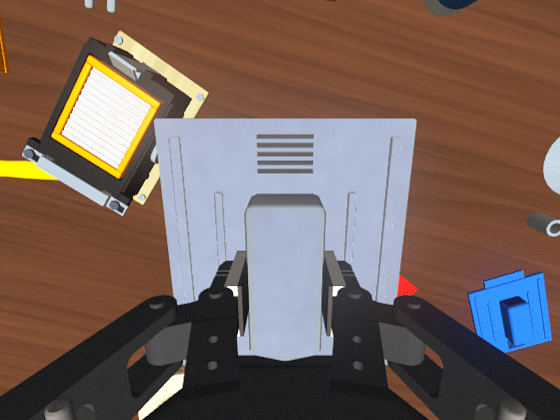

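Wrist view: the airbox is at (115,125), with its orange frame corners at about (92,55), (160,92), (119,179) and (52,136). The bracket bar runs (28,148)–(125,212) and the clip is at (125,65). The cover is held straight. Next I'll rectify these features.

```bash
python3 - <<'E'
from h import *
def rect(f,m,z,name):
    ys,xs=np.nonzero(m);c,_=cv2.findContours(m.astype(np.uint8),0,cv2.CHAIN_APPROX_NONE);c=max(c,key=cv2.contourArea)
    P=onplane(f,c[:,0,:],z)[:,:2]*1e3
    (cx,cy),(a,b),an=cv2.minAreaRect(P.astype(np.float32));B=cv2.boxPoints(((cx,cy),(a,b),an))
    print(name,"ctr",round(cx,1),round(cy,1),"size",round(a,1),round(b,1),"ang",round(an,2),"n",len(c));return cx,cy,a,b,an
for nm,box in (("w4",(20,20,215,235)),("c2",(278,190,378,290))):
    f=load(nm);hsv=cv2.cvtColor(f["img"],cv2.COLOR_BGR2HSV);r=np.zeros((420,560),bool);r[box[1]:box[3],box[0]:box[2]]=1
    o=(hsv[...,0]>7)&(hsv[...,0]<22)&(hsv[...,1]>200)&(hsv[...,2]>180)&r
    o=cv2.morphologyEx(o.astype(np.uint8),cv2.MORPH_CLOSE,np.ones((3,3)))
    for z in (.085,.088,.091): rect(f,o,z,nm+" orange %g"%z)
    if nm=="w4":
        big=cv2.resize(f["img"][20:225,15:225],None,fx=3.8,fy=2.9*1,interpolation=cv2.INTER_CUBIC) if 0 else cv2.resize(f["img"][25:220,15:215],None,fx=3,fy=3,interpolation=cv2.INTER_CUBIC)
        cv2.imwrite("pics/w4z.png",big)
    u=proj(f,[[.513,.173,.088]]);print(u)
E
```

```text
w4 orange 0.085 ctr 511.3 181.1 size 75.0 90.7 ang 71.01 n 257
w4 orange 0.088 ctr 511.8 179.5 size 74.4 90.0 ang 71.01 n 257
w4 orange 0.091 ctr 512.2 177.9 size 73.8 89.3 ang 71.01 n 257
[[109.45047004 119.93321678]]Traceback (most recent call last):
  File "<stdin>", line 11, in <module>
  File "<stdin>", line 3, in rect
ValueError: max() iterable argument is empty
```

View pics/w4z.png

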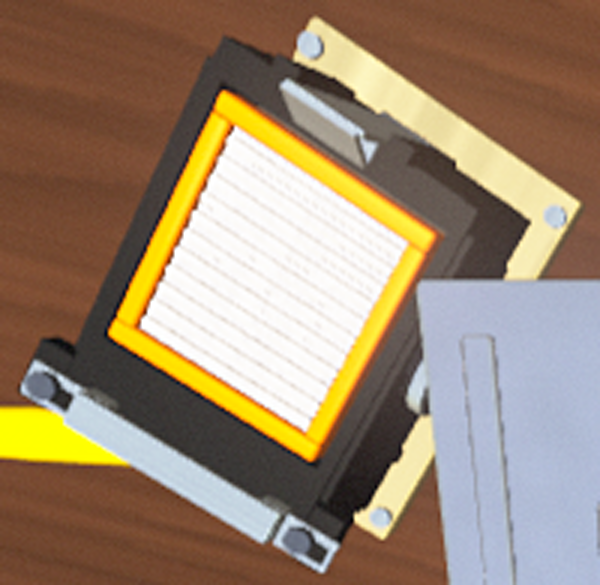

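```bash
cat > ab.py <<'E'
from h import *
from scipy.optimize import least_squares
f=load("w4");C=lambda u,v:np.array([15+(u+.5)/3-.5,25+(v+.5)/3-.5])
board=[(95,-66,15,580,203),(95,66,15,318,16),(-95,-66,15,388,538)]
oran=[(60,1,218,90),(60,-1,441,235),(-46,-1,317,461),(-46,1,107,331)]
def world(p,q):
    c,s=np.cos(p[2]),np.sin(p[2]);q=np.atleast_2d(q);return np.c_[p[0]+c*q[:,0]-s*q[:,1],p[1]+s*q[:,0]+c*q[:,1],q[:,2]]/1e3
def local(p,w):
    c,s=np.cos(p[2]),np.sin(p[2]);d=np.atleast_2d(w)[:,:2]*1e3-p[:2];return np.c_[c*d[:,0]+s*d[:,1],-s*d[:,0]+c*d[:,1]]
def res(p,ub=1,uo=1):
    q=[b[:3] for b in board]*ub+[(o[0],o[1]*p[3],88) for o in oran]*uo;t=[C(*b[3:]) for b in board]*ub+[C(*o[2:]) for o in oran]*uo
    return (proj(f,world(p,q))-np.array(t)).ravel()
E
python3 - <<'E'
from ab import *
for ub,uo in((1,1),(1,0),(0,1)):
    g=least_squares(res,[513,175,.0,43],args=(ub,uo));p=g.x;print(np.round(p,2),"yaw",np.degrees(p[2]).round(2),"res",np.round(g.fun,1))
    for n,z,uv in(("bar bolts",97,[(42,385),(298,540)]),("bar rear edge",95.5,[(75,392),(280,515)]),("bar front",95.5,[(65,415),(268,543)]),("clip top",112,[(283,82),(372,150)]),("bolts",15,[(310,45),(555,215),(380,517)])):
        print("  ",n,np.round(local(p,onplane(f,[C(*q) for q in uv],z/1e3)),1).tolist())
E
```

```text
[ 5.0527e+02  1.8011e+02 -3.4000e-01  4.4850e+01] yaw -19.23 res [ 1.  -0.2 -1.3 -0.8 -0.6  0.9  1.1 -1.4  0.2 -0.  -0.2  1.  -0.3  1.1]
   bar bolts [[-73.8, 52.5], [-74.1, -55.6]]
   bar rear edge [[-69.9, 41.9], [-69.6, -44.6]]
   bar front [[-80.5, 41.7], [-83.0, -45.7]]
   clip top [[77.2, 14.5], [75.2, -20.0]]
   bolts [[83.2, 62.1], [83.3, -58.4], [-85.9, -58.0]]
[ 5.0521e+02  1.7970e+02 -3.4000e-01  4.3000e+01] yaw -19.28 res [ 1.4 -0.  -0.9 -0.7 -0.4  1. ]
   bar bolts [[-73.9, 52.9], [-74.1, -55.2]]
   bar rear edge [[-70.0, 42.3], [-69.6, -44.2]]
   bar front [[-80.6, 42.0], [-83.0, -45.3]]
   clip top [[77.1, 14.9], [75.1, -19.5]]
   bolts [[83.0, 62.6], [83.3, -57.9], [-85.9, -57.6]]
[ 5.0530e+02  1.8032e+02 -3.3000e-01  4.4850e+01] yaw -19.07 res [ 0.7 -1.4 -0.1 -0.3 -0.3  0.9 -0.4  1.1]
   bar bolts [[-73.6, 52.5], [-74.2, -55.6]]
   bar rear edge [[-69.7, 41.9], [-69.7, -44.6]]
   bar front [[-80.4, 41.7], [-83.1, -45.6]]
   clip top [[77.3, 14.0], [75.2, -20.4]]
   bolts [[83.4, 61.7], [83.2, -58.8], [-86.0, -58.0]]
```

Call:
arm_command --pt "-8 -31 0 0 0 7 -1" --pt "-16 -62 0 0 0 14 -1" --pt "-24 -93 0 0 0 21 -1" --pt "-32 -124 0 0 0 28 -1" --pt "-40 -155 0 0 0 34.5 -1"

```text
t: 6.02
position: [0.4193, 0.0999, 0.3162]
tool_rot: [0.985, -0.171, -0.005, 0.0]
wrist_force: [-0.2, 1.2, -2.9]
finger_gap: 0.383
```

```bash
python3 - <<'E'
from h import *
imaging.grab_frame("wrist")
st();to([340,237,316],frame(-19.2)@FLIP)
E
```

```text
t 6.07 pos [417.2 103.8 316.9] F [ 0.6  3.5 -1.1] M [ 0.26 -0.01  0.01] gap 0.384
x [ 0.9387 -0.3446 -0.0113] y [-3.447e-01 -9.387e-01 -5.000e-04] z [-0.0104  0.0044 -0.9999]
MOVE [-118.4  -98.4    2.3] [-0.04  0.65 -0.96]
```

Call:
arm_command --pt "-30 -25 0 0 0.2 -0.3 -1" --pt "-60 -50 1 0 0.4 -0.6 -1" --pt "-90 -75 2 0 0.6 -1 -1" --pt "-112 -93 2.3 0 0.6 -1 -1" --pt "-118 -98 2.3 0 0.6 -1 -1"

```text
t: 6.48
position: [0.3384, 0.2388, 0.3149]
tool_rot: [0.986, -0.165, -0.001, -0.0]
wrist_force: [0.2, -0.1, -3.5]
finger_gap: 0.378
```

```bash
python3 - <<'E'
from h import *
imaging.grab_frame("scene");st();w=grab("wrist","w5");st()
cv2.imwrite("pics/w5z.png",cv2.resize(w["img"][0:150,150:420],None,fx=2.9,fy=2.9,interpolation=cv2.INTER_CUBIC))
E
```

```text
t 6.53 pos [338.8 238.4 315. ] F [-0.4  0.1 -2.3] M [ 0.05  0.03 -0.  ] gap 0.38
x [ 0.9458 -0.3249 -0.0026] y [-3.249e-01 -9.458e-01  1.000e-04] z [-2.5e-03  8.0e-04 -1.0e+00]
t 6.58 pos [339.8 237.1 315.1] F [ 0.2 -1.7 -2. ] M [-0.01  0.02  0.05] gap 0.384
x [ 0.9454 -0.3259 -0.0018] y [-3.259e-01 -9.454e-01  6.000e-04] z [-0.0019 -0.     -1.    ]
```

View pics/w5z.png

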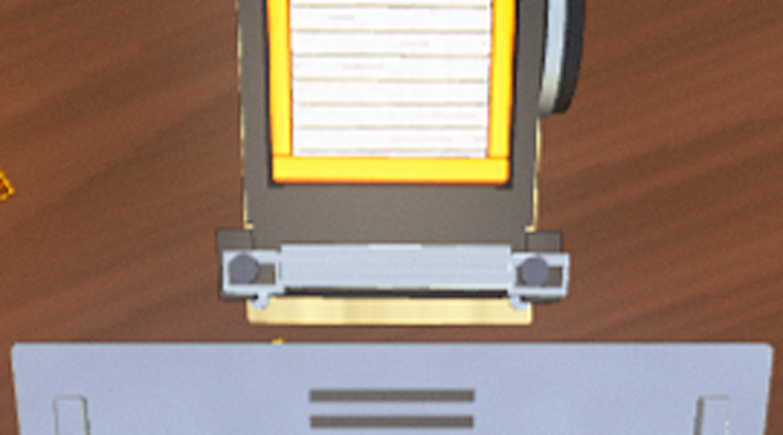

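The close crop shows the bar spanning crop x 280–513 and the bracket ends 221–569. The bolts are at 244 and 535, and the orange front edge runs 272–511. So the bracket sits slightly to −y of the box. I'll fit it with both views.

```bash
cat > ab2.py <<'E'
from ab import *
g5=load("w5");D=lambda u,v:np.array([150+(u+.5)/2.9-.5,(v+.5)/2.9-.5])
O5=[(-46,1,272,184),(-46,-1,511,185)]
B5=[(-95,66,15,247,323),(-95,-66,15,531,323)]
def res2(p):
    q=[(o[0],o[1]*p[3],88) for o in O5]+[b[:3] for b in B5];t=[D(*o[2:]) for o in O5]+[D(*b[3:]) for b in B5]
    return np.r_[res(p),(proj(g5,world(p,q))-np.array(t)).ravel()]
E
python3 - <<'E'
from ab2 import *
for nm,fn,x0 in(("both",res2,[505,180,-.33,43]),("w5",lambda p:res2(p)[14:],[505,180,-.33,45])):
    g=least_squares(fn,x0);p=g.x;print(nm,np.round(p,2),np.degrees(p[2]).round(2),np.round(g.fun[-8:],1))
    for n,z,uv in(("bar corners",95.5,[(280,245),(512,245),(280,289),(513,289)]),("ends",93,[(221,275),(569,275)]),("bolts",97,[(244,268),(535,268)])):
        print("  ",n,np.round(local(p,onplane(g5,[D(*q) for q in uv],z/1e3)),1).tolist())
    for n,z,uv in(("bar rear edge",95.5,[(75,392),(280,515)]),):
        print("  ",n,np.round(local(p,onplane(f,[C(*q) for q in uv],z/1e3)),1).tolist())
E
```

```text
both [ 5.0488e+02  1.8057e+02 -3.4000e-01  4.4750e+01] -19.34 [-0.1 -1.3  0.3 -1.   0.7 -0.3  0.6  0.4]
   bar corners [[-69.2, 41.4], [-68.6, -44.9], [-84.7, 41.9], [-84.1, -45.9]]
   ends [[-79.7, 64.3], [-78.8, -67.2]]
   bolts [[-77.5, 54.9], [-76.7, -53.6]]
   bar rear edge [[-69.5, 41.5], [-69.0, -45.0]]
w5 [ 5.0441e+02  1.8131e+02 -3.4000e-01  4.4590e+01] -19.23 [-0.3 -0.5 -0.3 -0.4  0.5  0.3  0.3  0.9]
   bar corners [[-68.5, 41.0], [-68.0, -45.3], [-83.9, 41.5], [-83.5, -46.3]]
   ends [[-78.9, 63.9], [-78.2, -67.6]]
   bolts [[-76.7, 54.5], [-76.1, -54.0]]
   bar rear edge [[-68.7, 41.1], [-68.4, -45.4]]
```

```bash
sed -i 's/"zy"/"ZY"/' h.py; cat >> h.py <<'E'
AB=np.array([504.8,180.7]);YAW=-19.3;G=np.array([77.5,0,10.3]) # TCP from lip tip in cover axes
def a2w(q): return np.r_[AB,0]+frame(YAW)@np.array(q,float)
def lipto(q,tilt,yaw=YAW): # move so that lip tip is at airbox point q (mm)
    Rc=frame(yaw,tilt);return to(a2w(q)+Rc@G,Rc@FLIP)
def where():
    s,r=st();Rc=r@FLIP;p=s["position"]*1e3-Rc@G;q=frame(YAW).T@(p-np.r_[AB,0])
    rr=frame(YAW).T@Rc;print("LIP airbox",np.round(q,2),"tilt",np.degrees(np.arcsin(rr[2,0])).round(2),"yawerr",np.degrees(np.arctan2(rr[1,0],rr[0,0])).round(2),"roll",np.degrees(rr[2,1]).round(2),"F box",np.round(frame(YAW).T@s["wrist_force"],1))
E
python3 - <<'E'
from h import *
where();lipto([-62,-1.8,130],12);lipto([-62,-1.8,92],12)
E
```

```text
t 6.58 pos [339.8 237.1 315.1] F [ 0.2 -1.7 -2. ] M [-0.01  0.02  0.05] gap 0.384
x [ 0.9454 -0.3259 -0.0018] y [-3.259e-01 -9.454e-01  6.000e-04] z [-0.0019 -0.     -1.    ]
LIP airbox [-251.91   -1.7   304.94] tilt -0.1 yawerr 0.28 roll -0.04 F box [ 0.8 -1.5 -2. ]
MOVE [186.3   1.3 158.6] [1.00e-02 1.21e+01 2.80e-01]
MOVE [186.4   1.3 196.6] [1.00e-02 1.21e+01 2.80e-01]
```

Call:
arm_command --pt "30 0 10 0 3 0.1 -1" --pt "65 0.5 20 0 6 0.2 -1" --pt "100 1 35 0 9 0.3 -1" --pt "135 1.3 55 0 12.1 0.3 -1" --pt "165 1.3 80 0 12.1 0.3 -1"

```text
t: 7.0
position: [0.4974, 0.1798, 0.2346]
tool_rot: [0.98, -0.167, 0.105, 0.018]
wrist_force: [-0.2, 1.2, -2.5]
finger_gap: 0.385
```

```bash
python3 - <<'E'
from h import *
imaging.grab_frame("wrist")
where();lipto([-62,-1.8,130],12)
E
```

```text
t 7.05 pos [498.5 177.  226.4] F [-2.8 -5.6 -9.1] M [-0.27  0.49 -0.13] gap 0.383
x [ 0.9232 -0.3262  0.2033] y [-0.3346 -0.9423  0.0076] z [ 0.1891 -0.075  -0.9791]
LIP airbox [-78.5   -5.4  200.54] tilt 11.73 yawerr -0.16 roll -0.44 F box [-0.8 -6.2 -9.1]
MOVE [ 1.8 -4.3 72. ] [ 0.48  0.27 -0.16]
```

Call:
arm_command --pt "0.5 -1 18 0.1 0 0 -1" --pt "1 -3 36 0.4 0.2 -0.1 -1" --pt "1.8 -4.3 54 0.5 0.3 -0.2 -1" --pt "1.8 -4.3 68 0.5 0.3 -0.2 -1" --pt "1.8 -4.3 72 0.5 0.3 -0.2 -1"

```text
t: 7.47
position: [0.5146, 0.1725, 0.1523]
tool_rot: [0.981, -0.167, 0.1, 0.019]
wrist_force: [-0.8, 0.1, -2.6]
finger_gap: 0.384
```

```bash
python3 - <<'E'
from h import *
imaging.grab_frame("wrist")
where();lipto([-63,-1.8,95],12)
a=grab("side","s3");b=grab("scene","c3")
u=np.round([proj(x,[a2w([-72,-1.8,95])/1e3])[0] for x in (a,b)]);print(u)
def crop(f,c,r,k):
    u,v=int(c[0]),int(c[1]);return cv2.resize(f["img"][v-r:v+r,u-r:u+r],None,fx=k,fy=k,interpolation=cv2.INTER_CUBIC)
cv2.imwrite("pics/ab3.png",np.hstack([crop(a,u[0]+[20,0],50,4),crop(b,u[1]-[20,0],50,4)]))
E
```

```text
t 7.52 pos [514.7 172.8 153. ] F [ 0.1  0.1 -2.8] M [ 0.04  0.2  -0.05] gap 0.385
x [ 0.9237 -0.3242  0.2042] y [-0.3319 -0.9433  0.0037] z [ 0.1915 -0.0712 -0.9789]
LIP airbox [-61.79  -4.11 127.12] tilt 11.79 yawerr -0.04 roll -0.21 F box [ 0.   0.1 -2.8]
MOVE [-7.8 -2.4 30.9] [ 0.22  0.21 -0.04]
[[238. 160.]
 [350. 224.]]
```

View pics/ab3.png

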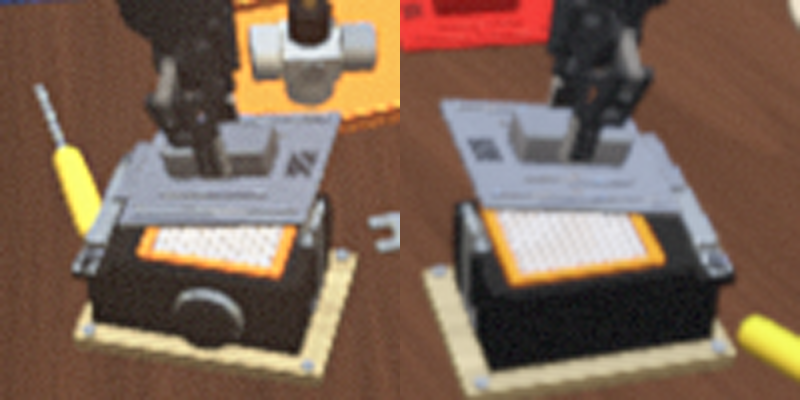

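Both views show the tilted cover held above the box, with its lip (side crop (130,170)) just above the bar and the filter uncovered below. Nothing is touching. I'll lower it.

Call:
arm_command --pt "-3 -1 10 0.1 0.1 0 -1" --pt "-6 -2 20 0.2 0.2 0 -1" --pt "-7.8 -2.4 28 0.2 0.2 0 -1" --pt "-7.8 -2.4 30.9 0.2 0.2 0 -1" --pt "-7.8 -2.4 30.9 0.2 0.2 0 -1"

```text
t: 8.03
position: [0.5145, 0.1766, 0.1229]
tool_rot: [0.98, -0.167, 0.104, 0.017]
wrist_force: [-0.8, 0.4, -2.8]
finger_gap: 0.381
```

```bash
python3 - <<'E'
from h import *
imaging.grab_frame("wrist")
where();lipto([-63,-1.8,88],12)
E
```

```text
t 8.08 pos [514.9 176.7 123.9] F [-0.  -0.3 -3.5] M [0.05 0.21 0.05] gap 0.379
x [ 0.9226 -0.3232  0.2107] y [-0.3301 -0.9439 -0.0023] z [ 0.1996 -0.0674 -0.9776]
LIP airbox [-62.69  -0.41  97.46] tilt 12.16 yawerr -0.0 roll 0.13 F box [ 0.1 -0.3 -3.5]
MOVE [-2.3  1.4  9.4] [-0.13 -0.16 -0.  ]
```

Call:
arm_command --pt "-1 0.7 4 0 0 0 -1" --pt "-2 1.4 8 0 0 0 -1" --pt "-2.3 1.4 9.4 0 0 0 -1" --pt "-2.3 1.4 9.4 0 0 0 -1" --pt "-2.3 1.4 9.4 0 0 0 -1"

```text
t: 8.5
position: [0.5142, 0.1754, 0.1142]
tool_rot: [0.98, -0.167, 0.105, 0.017]
wrist_force: [-0.1, -0.4, -1.7]
finger_gap: 0.381
```

```bash
python3 - <<'E'
from h import *
where();imaging.grab_frame("wrist")
where();lipto([-63,-1.8,85],12)
E
```

```text
t 8.5 pos [514.2 175.4 114.2] F [-0.1 -0.4 -1.7] M [ 0.05  0.19 -0.02] gap 0.381
x [ 0.9226 -0.3232  0.2106] y [-0.3302 -0.9439 -0.0023] z [ 0.1995 -0.0675 -0.9776]
LIP airbox [-62.95  -1.81  87.76] tilt 12.16 yawerr -0.01 roll 0.13 F box [ 0.1 -0.4 -1.7]
t 8.55 pos [514.3 175.5 114.3] F [-0.3 -0.1 -2. ] M [ 0.04  0.19 -0.05] gap 0.386
x [ 0.9225 -0.3232  0.2109] y [-0.3302 -0.9439 -0.0024] z [ 0.1998 -0.0674 -0.9775]
LIP airbox [-62.87  -1.75  87.9 ] tilt 12.17 yawerr -0.01 roll 0.14 F box [-0.3 -0.2 -2. ]
MOVE [-0.7  0.   3. ] [-0.14 -0.17 -0.01]
```

Call:
arm_command --pt "-0.1 0 0.6 0 0 0 -1" --pt "-0.3 0 1.2 0 0 0 -1" --pt "-0.4 0 1.8 0 0 0 -1" --pt "-0.5 0 2.4 0 0 0 -1" --pt "-0.6 0 2.8 0 0 0 -1"

```text
t: 8.97
position: [0.5144, 0.1755, 0.1116]
tool_rot: [0.98, -0.167, 0.105, 0.017]
wrist_force: [-0.7, -0.3, -0.7]
finger_gap: 0.38
```

```bash
python3 - <<'E'
from h import *
where()
E
```

```text
t 8.97 pos [514.4 175.5 111.6] F [-0.7 -0.3 -0.7] M [-0.04  0.22  0.01] gap 0.38
x [ 0.9225 -0.3232  0.2111] y [-0.3301 -0.9439 -0.0026] z [ 0.2001 -0.0673 -0.9775]
LIP airbox [-62.77  -1.69  85.12] tilt 12.19 yawerr -0.01 roll 0.15 F box [-0.6 -0.5 -0.7]
```

Call:
arm_command --pt "-0.1 0 0.3 0 0 0 -1" --pt "-0.1 0 0.6 0 0 0 -1" --pt "-0.2 0 1.0 0 0 0 -1" --pt "-0.2 0 1.0 0 0 0 -1" --pt "-0.2 0 1.0 0 0 0 -1"

```text
t: 9.38
position: [0.5147, 0.1755, 0.1111]
tool_rot: [0.98, -0.167, 0.105, 0.016]
wrist_force: [-1.9, -1.3, 3.1]
finger_gap: 0.382
```

```bash
python3 - <<'E'
from h import *
where()
E
```

```text
t 9.38 pos [514.7 175.5 111.1] F [-1.9 -1.3  3.1] M [-0.14  0.61  0.01] gap 0.382
x [ 0.9223 -0.3232  0.2118] y [-0.3301 -0.9439 -0.0028] z [ 0.2008 -0.0673 -0.9773]
LIP airbox [-62.52  -1.62  84.61] tilt 12.23 yawerr -0.01 roll 0.16 F box [-1.3 -1.9  3.1]
```

```bash
python3 - <<'E'
from h import *
lipto([-62.5,-1.7,84.9],11.8);lipto([-70,-1.7,84.9],11.8);lipto([-76,-1.7,84.9],11.8)
E
```

```text
MOVE [0.2 0.  0.3] [-0.16 -0.43 -0.01]
MOVE [-7.2  0.  -1.3] [-0.16 -0.43 -0.01]
MOVE [-13.    0.   -2.6] [-0.16 -0.43 -0.01]
```

Call:
arm_command --pt "-2 0 -0.2 -0.1 -0.2 0 -1" --pt "-4 0 -0.7 -0.1 -0.4 0 -1" --pt "-5.5 0 -0.95 -0.1 -0.4 0 -1" --pt "-6.5 0 -1.2 -0.1 -0.4 0 -1" --pt "-6.7 0 -1.2 -0.1 -0.4 0 -1"

```text
t: 9.8
position: [0.5083, 0.1779, 0.111]
tool_rot: [0.981, -0.167, 0.102, 0.017]
wrist_force: [2.6, 0.0, 1.0]
finger_gap: 0.384
```

```bash
python3 - <<'E'
from h import *
where();lipto([-70.5,-1.7,84.9],11.8);lipto([-73,-1.7,84.9],11.8)
E
```

```text
t 9.8 pos [508.3 177.9 111. ] F [2.6 0.  1. ] M [-0.03 -0.04  0.01] gap 0.384
x [ 0.9236 -0.3235  0.2054] y [-0.3303 -0.9439 -0.0015] z [ 0.1944 -0.0665 -0.9787]
LIP airbox [-69.53  -1.48  84.98] tilt 11.86 yawerr -0.0 roll 0.09 F box [2.4 0.9 1. ]
MOVE [-1.   0.2 -0. ] [-0.09 -0.06 -0.  ]
MOVE [-3.4  0.2 -0.6] [-0.09 -0.06 -0.  ]
```

Call:
arm_command --pt "-0.3 0 -0.1 0 0 0 -1" --pt "-0.6 0 -0.2 0 0 0 -1" --pt "-0.9 0 -0.3 0 0 0 -1" --pt "-1.2 0 -0.3 0 0 0 -1" --pt "-1.2 0 -0.3 0 0 0 -1"

```text
t: 10.22
position: [0.5071, 0.1783, 0.111]
tool_rot: [0.981, -0.167, 0.102, 0.017]
wrist_force: [1.7, -0.7, 0.9]
finger_gap: 0.381
```

```bash
python3 - <<'E'
from h import *
where()
E
```

```text
t 10.22 pos [507.1 178.3 111. ] F [ 1.7 -0.7  0.9] M [-0.01 -0.   -0.01] gap 0.381
x [ 0.9236 -0.3236  0.2055] y [-0.3303 -0.9439 -0.0015] z [ 0.1944 -0.0665 -0.9787]
LIP airbox [-70.77  -1.48  85.03] tilt 11.86 yawerr -0.01 roll 0.09 F box [ 1.8 -0.1  0.9]
```

Call:
arm_command --pt "-0.6 0 -0.1 0 0 0 -1" --pt "-1.2 0 -0.2 0 0 0 -1" --pt "-1.8 0 -0.35 0 0 0 -1" --pt "-2.4 0 -0.5 0 0 0 -1" --pt "-2.4 0 -0.5 0 0 0 -1"

```text
t: 10.63
position: [0.5046, 0.1792, 0.111]
tool_rot: [0.981, -0.167, 0.102, 0.017]
wrist_force: [1.6, 0.5, 1.1]
finger_gap: 0.38
```

```bash
python3 - <<'E'
from h import *
where()
E
```

```text
t 10.63 pos [504.6 179.2 111. ] F [1.6 0.5 1.1] M [-0.    0.09  0.01] gap 0.38
x [ 0.9237 -0.3236  0.2053] y [-0.3303 -0.9439 -0.0015] z [ 0.1943 -0.0664 -0.9787]
LIP airbox [-73.37  -1.49  85.  ] tilt 11.85 yawerr -0.01 roll 0.09 F box [1.4 1.  1.1]
```

Call:
arm_command --pt "-0.6 0 -0.1 0 0 0 -1" --pt "-1.2 0 -0.2 0 0 0 -1" --pt "-1.8 0 -0.35 0 0 0 -1" --pt "-2.4 0 -0.5 0 0 0 -1" --pt "-2.9 0 -0.6 0 0 0 -1"

```text
t: 11.05
position: [0.5017, 0.1802, 0.111]
tool_rot: [0.981, -0.167, 0.102, 0.017]
wrist_force: [2.3, -0.9, 1.6]
finger_gap: 0.383
```

Call:
arm_command --pt "-0.3 0 -0.05 0 0 0 -1" --pt "-0.6 0 -0.1 0 0 0 -1" --pt "-0.9 0 -0.2 0 0 0 -1" --pt "-1.2 0 -0.25 0 0 0 -1" --pt "-1.2 0 -0.25 0 0 0 -1"

```text
t: 11.47
position: [0.5005, 0.1806, 0.111]
tool_rot: [0.981, -0.167, 0.102, 0.017]
wrist_force: [2.1, 0.2, 1.7]
finger_gap: 0.384
```

```bash
python3 - <<'E'
from h import *
where()
E
```

```text
t 11.47 pos [500.5 180.6 111. ] F [2.1 0.2 1.7] M [-0.03 -0.01 -0.03] gap 0.384
x [ 0.9237 -0.3236  0.2052] y [-0.3303 -0.9439 -0.0015] z [ 0.1941 -0.0664 -0.9787]
LIP airbox [-77.71  -1.5   84.98] tilt 11.84 yawerr -0.01 roll 0.08 F box [1.9 0.9 1.7]
```

Lip is at −77.7 with no stop yet, so I'll go on in millimetre steps.

Call:
arm_command --pt "-0.2 0 -0.05 0 0 0 -1" --pt "-0.5 0 -0.1 0 0 0 -1" --pt "-0.8 0 -0.2 0 0 0 -1" --pt "-1.0 0 -0.25 0 0 0 -1" --pt "-1.0 0 -0.25 0 0 0 -1"

```text
t: 11.88
position: [0.4995, 0.181, 0.111]
tool_rot: [0.981, -0.167, 0.102, 0.017]
wrist_force: [2.6, -0.9, 0.6]
finger_gap: 0.381
```

```bash
python3 - <<'E'
from h import *
where()
E
```

```text
t 11.88 pos [499.5 181.  111. ] F [ 2.6 -0.9  0.6] M [-0.06 -0.04 -0.01] gap 0.381
x [ 0.9237 -0.3235  0.2052] y [-0.3302 -0.9439 -0.0015] z [ 0.1941 -0.0664 -0.9787]
LIP airbox [-78.81  -1.49  85.  ] tilt 11.84 yawerr 0.0 roll 0.08 F box [ 2.8 -0.   0.6]
```

Call:
arm_command --pt "-0.2 0 -0.05 0 0 0 -1" --pt "-0.5 0 -0.1 0 0 0 -1" --pt "-0.8 0 -0.2 0 0 0 -1" --pt "-1.0 0 -0.25 0 0 0 -1" --pt "-1.0 0 -0.25 0 0 0 -1"

```text
t: 12.3
position: [0.4992, 0.181, 0.1114]
tool_rot: [0.98, -0.167, 0.103, 0.017]
wrist_force: [5.9, -2.2, -0.6]
finger_gap: 0.381
```

```bash
python3 - <<'E'
from h import *
where()
E
```

```text
t 12.3 pos [499.2 181.  111.4] F [ 5.9 -2.2 -0.6] M [-0.27 -0.77  0.02] gap 0.381
x [ 0.9233 -0.3236  0.2071] y [-0.3304 -0.9439 -0.0018] z [ 0.1961 -0.0668 -0.9783]
LIP airbox [-79.07  -1.48  85.3 ] tilt 11.95 yawerr -0.01 roll 0.1 F box [ 6.3 -0.1 -0.6]
```

Stop felt: the lip held at −79.1 with Fx ≈ 6 N. I'll swing down about the lip tip.

```bash
python3 - <<'E'
from h import *
for t in(11,10,9,8,7): lipto([-78.9,-1.5,85.0],t)
E
```

```text
MOVE [ 0.3 -0.   1.6] [-0.1  -0.95 -0.01]
MOVE [ 0.4 -0.   3. ] [-0.1  -1.95 -0.01]
MOVE [ 0.5 -0.   4.3] [-0.1  -2.95 -0.01]
MOVE [ 0.6 -0.   5.7] [-0.1  -3.95 -0.01]
MOVE [ 0.7 -0.   7.1] [-0.1  -4.95 -0.01]
```

Call:
arm_command --pt "0.3 0 1.5 -0.1 -0.95 0 -1" --pt "0.4 0 2.9 -0.1 -1.95 0 -1" --pt "0.5 0 4.2 -0.1 -2.95 0 -1" --pt "0.6 0 5.6 -0.1 -3.95 0 -1" --pt "0.6 0 5.7 -0.1 -3.95 0 -1"

```text
t: 12.72
position: [0.5009, 0.1804, 0.1055]
tool_rot: [0.983, -0.168, 0.067, 0.012]
wrist_force: [1.6, -0.9, 2.4]
finger_gap: 0.389
```

```bash
python3 - <<'E'
from h import *
where()
for t in(7,6.5,6): lipto([-79.1,-1.5,85.0],t)
E
```

```text
t 12.72 pos [500.9 180.4 105.5] F [ 1.6 -0.9  2.4] M [ 0.12  0.2  -0.03] gap 0.389
x [ 0.9347 -0.3282  0.1365] y [-3.313e-01 -9.435e-01  1.000e-04] z [ 0.1287 -0.0453 -0.9906]
LIP airbox [-78.96  -1.54  84.74] tilt 7.84 yawerr -0.05 roll -0.0 F box [ 1.8 -0.3  2.4]
MOVE [ 0.  -0.1  0.9] [ 0.01 -0.84 -0.05]
MOVE [ 0.1 -0.1  1.5] [ 0.01 -1.34 -0.05]
MOVE [ 0.2 -0.1  2.2] [ 0.01 -1.84 -0.05]
```

Call:
arm_command --pt "0 0 0.4 0 -0.4 0 -1" --pt "0 0 0.9 0 -0.8 0 -1" --pt "0 0 1.5 0 -1.3 0 -1" --pt "0 0 2.1 0 -1.8 0 -1" --pt "0 0 2.1 0 -1.8 0 -1"

```text
t: 13.13
position: [0.5012, 0.1802, 0.1033]
tool_rot: [0.984, -0.168, 0.052, 0.009]
wrist_force: [3.2, -1.0, 0.2]
finger_gap: 0.38
```

```bash
python3 - <<'E'
from h import *
where()
for t in(5.5,5,4.5): lipto([-79.1,-1.5,85.0],t)
E
```

```text
t 13.13 pos [501.2 180.2 103.3] F [ 3.2 -1.   0.2] M [-0.   -0.15 -0.07] gap 0.38
x [ 0.9383 -0.3296  0.1045] y [-3.314e-01 -9.435e-01  1.000e-04] z [ 0.0986 -0.0347 -0.9945]
LIP airbox [-79.22  -1.56  84.96] tilt 6.0 yawerr -0.06 roll -0.0 F box [3.4 0.1 0.2]
MOVE [ 0.2 -0.1  0.6] [ 0.01 -0.5  -0.06]
MOVE [ 0.3 -0.1  1.3] [ 0.01 -1.   -0.06]
MOVE [ 0.4 -0.1  2. ] [ 0.01 -1.5  -0.06]
```

Call:
arm_command --pt "0 0 0.3 0 -0.2 0 -1" --pt "0.1 0 0.6 0 -0.4 0 -1" --pt "0.1 0 0.8 0 -0.6 0 -1" --pt "0.2 0 1.0 0 -0.8 0 -1" --pt "0.2 0 1.0 0 -0.8 0 -1"

```text
t: 13.55
position: [0.5014, 0.1803, 0.1026]
tool_rot: [0.985, -0.168, 0.044, 0.008]
wrist_force: [-1.5, -1.3, 5.3]
finger_gap: 0.38
```

```bash
python3 - <<'E'
from h import *
where()
for t in(5,4.5): lipto([-79.1,-1.5,85.0],t)
E
```

```text
t 13.55 pos [501.4 180.3 102.6] F [-1.5 -1.3  5.3] M [-0.13  0.31  0.08] gap 0.38
x [ 0.9397 -0.3299  0.0901] y [-0.3312 -0.9436 -0.    ] z [ 0.085  -0.0298 -0.9959]
LIP airbox [-79.35  -1.48  85.34] tilt 5.17 yawerr -0.04 roll 0.0 F box [-1.  -1.8  5.3]
MOVE [ 0.2 -0.   0.6] [ 0.   -0.17 -0.04]
MOVE [ 0.3 -0.   1.3] [ 0.   -0.67 -0.04]
```

Call:
arm_command --pt "0 0 -0.3 0 0 0 -0.1" --pt "0 0 -0.3 0 0 0 0.2" --pt "0 0 -0.3 0 0 0 0.5" --pt "0 0 -0.3 0 0 0 0.8" --pt "0 0 -0.3 0 0 0 1"

```text
t: 13.97
position: [0.5012, 0.1803, 0.1026]
tool_rot: [0.985, -0.168, 0.044, 0.008]
wrist_force: [0.6, -0.9, 0.2]
finger_gap: 0.987
```

Call:
arm_command --pt "0 0 0 0 0 0 1" --pt "0 0 -15 0 0 0 1" --pt "0 0 -35 0 0 0 1" --pt "0 0 -60 0 0 0 1" --pt "0 0 -60 0 0 0 1"

```text
t: 14.38
position: [0.4979, 0.1828, 0.1677]
tool_rot: [0.985, -0.168, 0.048, 0.006]
wrist_force: [-0.8, 0.1, 0.7]
finger_gap: 1.002
```

```bash
python3 - <<'E'
from h import *
where();imaging.grab_frame("wrist");where();w=grab("wrist","w6");s=grab("side","s6");b=grab("scene","c6")
u=proj(s,[a2w([0,0,95])/1e3])[0].astype(int);v=proj(b,[a2w([0,0,95])/1e3])[0].astype(int)
def cr(f,c,r,k): return cv2.resize(f["img"][c[1]-r:c[1]+r,c[0]-r:c[0]+r],None,fx=k,fy=k,interpolation=cv2.INTER_CUBIC)
W=cv2.resize(w["img"],(400,300));W=np.vstack([W,np.zeros((100,400,3),np.uint8)])
cv2.imwrite("pics/ab6.png",np.hstack([W,cr(b,v,50,4)]))
E
```

```text
t 14.38 pos [497.9 182.8 167.7] F [-0.8  0.1  0.7] M [0.03 0.02 0.04] gap 1.002
x [ 0.9391 -0.3299  0.0961] y [-0.331  -0.9436 -0.0047] z [ 0.0922 -0.0274 -0.9954]
LIP airbox [-8.3340e+01 -1.5000e-01  1.5001e+02] tilt 5.51 yawerr -0.06 roll 0.27 F box [-0.7 -0.2  0.7]
t 14.43 pos [497.4 182.6 165.4] F [ 0.  -0.  -0.1] M [ 0.03  0.06 -0.05] gap 1.0
x [ 0.9393 -0.3299  0.0941] y [-0.331  -0.9436 -0.0032] z [ 0.0898 -0.0281 -0.9956]
LIP airbox [-83.83  -0.57 147.84] tilt 5.4 yawerr -0.05 roll 0.19 F box [ 0.  -0.  -0.1]
```

View pics/ab6.png

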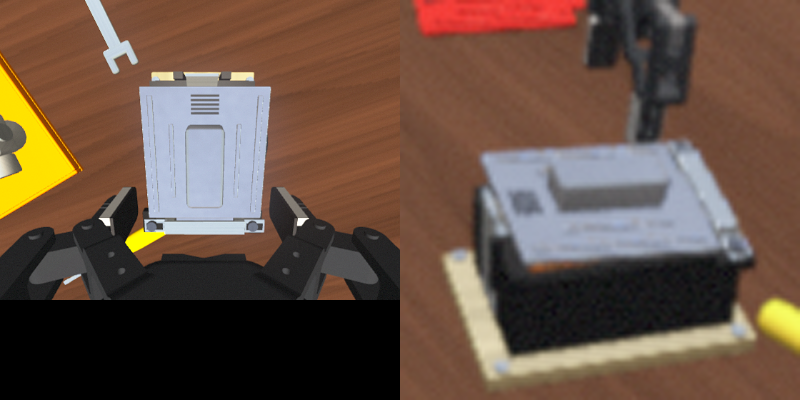

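The wrist view shows the cover hooked under the bar and square to the box. The scene crop shows its rear raised on the clip's lead-in. Next I'll shut the fingers and go over the pad.

```bash
cat >> h.py <<'E'
def tipto(q,tilt=0): return to(a2w(q),frame(YAW,tilt)@FLIP)
def tip():
    s,r=st();print("TIP airbox",np.round(frame(YAW).T@(s["position"]*1e3-np.r_[AB,0]),2),"F box",np.round(frame(YAW).T@s["wrist_force"],1))
E
python3 - <<'E'
from h import *
tip();tipto([51.5,-1.5,135])
E
```

```text
t 14.58 pos [495.7 181.9 161.3] F [ 0.4  0.2 -0.3] M [ 0.02  0.04 -0.01] gap 1.002
x [ 0.9399 -0.3298  0.0884] y [-0.3312 -0.9435  0.0011] z [ 0.083  -0.0303 -0.9961]
TIP airbox [ -8.99  -1.85 161.29] F box [ 0.3  0.4 -0.3]
MOVE [57.9 -0.4 31.5] [ 0.07 -5.07 -0.04]
```

Call:
arm_command --pt "15 0 0 0 -2 0 -1" --pt "35 0 5 0 -4 0 -1" --pt "50 -0.2 8 0 -5 0 -1" --pt "57.9 -0.4 12 0 -5.1 0 -1" --pt "57.9 -0.4 15 0 -5.1 0 -1"

```text
t: 15.0
position: [0.5521, 0.1619, 0.1496]
tool_rot: [0.986, -0.169, -0.001, 0.001]
wrist_force: [-0.4, 0.2, -0.3]
finger_gap: 0.3
```

Call:
arm_command --pt "0 0 0 0 0 0 -1" --pt "0 0 0 0 0 0 -1" --pt "0 0 0 0 0 0 -1" --pt "0 0 0 0 0 0 -1" --pt "0 0 0 0 0 0 -1"

```text
t: 15.42
position: [0.5518, 0.1622, 0.1501]
tool_rot: [0.986, -0.168, -0.001, 0.001]
wrist_force: [0.0, 0.4, -0.3]
finger_gap: 0.001
```

```bash
python3 - <<'E'
from h import *
tip();tipto([51.5,-1.5,112]);tipto([51.5,-1.5,104])
E
```

```text
t 15.42 pos [551.8 162.2 150.1] F [ 0.   0.4 -0.3] M [0.04 0.01 0.01] gap 0.001
x [ 0.9432 -0.3321 -0.0014] y [-0.3321 -0.9432  0.0022] z [-0.0021 -0.0016 -1.    ]
TIP airbox [ 50.44  -1.91 150.06] F box [-0.1  0.4 -0.3]
MOVE [ 1.1 -0.5 38.1] [ 0.12  0.08 -0.1 ]
MOVE [ 1.1 -0.5 46.1] [ 0.12  0.08 -0.1 ]
```

Call:
arm_command --pt "0.5 -0.2 10 0 0 0 -1" --pt "1.1 -0.5 20 0 0 0 -1" --pt "1.1 -0.5 30 0 0 0 -1" --pt "1.1 -0.5 37 0 0 0 -1" --pt "1.1 -0.5 38 0 0 0 -1"

```text
t: 15.83
position: [0.5517, 0.162, 0.1093]
tool_rot: [0.986, -0.168, -0.003, 0.002]
wrist_force: [0.4, 0.2, -1.1]
finger_gap: -0.003
```

Call:
arm_command --pt "0 0 2 0 0 0 -1" --pt "0 0 4 0 0 0 -1" --pt "0 0 6 0 0 0 -1" --pt "0 0 7 0 0 0 -1" --pt "0 0 7.5 0 0 0 -1"

```text
t: 16.25
position: [0.552, 0.1621, 0.1027]
tool_rot: [0.986, -0.168, -0.002, 0.001]
wrist_force: [-1.6, 0.5, 5.5]
finger_gap: -0.001
```

```bash
python3 - <<'E'
from h import *
tip()
E
```

```text
t 16.25 pos [552.  162.1 102.7] F [-1.6  0.5  5.5] M [ 0.    0.38 -0.07] gap -0.001
x [ 0.9432 -0.3321 -0.004 ] y [-0.3321 -0.9433  0.0037] z [-0.005  -0.0021 -1.    ]
TIP airbox [ 50.66  -1.95 102.67] F box [-1.7 -0.1  5.5]
```

Contact at z ≈ 102.7, as expected. I'll press.

Call:
arm_command --pt "0 0 0.6 0 0 0 -1" --pt "0 0 1.0 0 0 0 -1" --pt "0 0 1.4 0 0 0 -1" --pt "0 0 1.8 0 0 0 -1" --pt "0 0 2.0 0 0 0 -1"

```text
t: 16.67
position: [0.5522, 0.1623, 0.1015]
tool_rot: [0.986, -0.168, -0.002, 0.001]
wrist_force: [-3.5, -0.2, 7.2]
finger_gap: 0.004
```

Call:
arm_command --pt "0 0 1.0 0 0 0 -1" --pt "0 0 1.4 0 0 0 -1" --pt "0 0 1.7 0 0 0 -1" --pt "0 0 2.0 0 0 0 -1" --pt "0 0 2.2 0 0 0 -1"

```text
t: 17.08
position: [0.5525, 0.1625, 0.1003]
tool_rot: [0.986, -0.168, -0.001, 0.001]
wrist_force: [-3.6, -0.6, 7.7]
finger_gap: 0.0
```

```bash
python3 - <<'E'
from h import *
tip()
E
```

```text
t 17.08 pos [552.5 162.5 100.3] F [-3.6 -0.6  7.7] M [-0.01  0.66 -0.03] gap 0.0
x [ 0.9433 -0.3319 -0.0023] y [-0.3319 -0.9433  0.0021] z [-0.0028 -0.0012 -1.    ]
TIP airbox [ 51.    -1.41 100.32] F box [-3.2 -1.7  7.7]
```

Call:
arm_command --pt "0 0 1.2 0 0 0 -1" --pt "0 0 1.8 0 0 0 -1" --pt "0 0 2.3 0 0 0 -1" --pt "0 0 2.7 0 0 0 -1" --pt "0 0 3.0 0 0 0 -1"

```text
t: 17.5
position: [0.5527, 0.1624, 0.0972]
tool_rot: [0.986, -0.168, -0.001, 0.001]
wrist_force: [1.3, -0.0, 1.7]
finger_gap: 0.004
```

```bash
python3 - <<'E'
from h import *
tip()
E
```

```text
t 17.5 pos [552.7 162.4  97.2] F [ 1.3 -0.   1.7] M [-0.11 -0.07  0.03] gap 0.004
x [ 0.9433 -0.3319 -0.0017] y [-0.3319 -0.9433  0.0019] z [-0.0022 -0.0013 -1.    ]
TIP airbox [51.24 -1.41 97.17] F box [1.2 0.4 1.7]
```

The force dropped, so the beak has been pushed back. I'll follow it down.

Call:
arm_command --pt "0 0 0.8 0 0 0 -1" --pt "0 0 1.5 0 0 0 -1" --pt "0 0 2.2 0 0 0 -1" --pt "0 0 2.8 0 0 0 -1" --pt "0 0 3.0 0 0 0 -1"

```text
t: 17.92
position: [0.5524, 0.1624, 0.0937]
tool_rot: [0.986, -0.168, -0.001, 0.001]
wrist_force: [0.7, 0.7, -0.1]
finger_gap: 0.002
```

```bash
python3 - <<'E'
from h import *
tip()
E
```

```text
t 17.92 pos [552.4 162.4  93.7] F [ 0.7  0.7 -0.1] M [ 0.04 -0.04  0.04] gap 0.002
x [ 0.9433 -0.332  -0.0026] y [-0.332  -0.9433  0.0024] z [-0.0032 -0.0014 -1.    ]
TIP airbox [50.96 -1.55 93.65] F box [ 0.4  0.9 -0.1]
```

Call:
arm_command --pt "0 0 0.6 0 0 0 -1" --pt "0 0 1.2 0 0 0 -1" --pt "0 0 1.7 0 0 0 -1" --pt "0 0 2.2 0 0 0 -1" --pt "0 0 2.5 0 0 0 -1"

```text
t: 18.33
position: [0.5523, 0.1624, 0.0911]
tool_rot: [0.986, -0.168, -0.002, 0.001]
wrist_force: [-1.1, -0.8, 1.6]
finger_gap: 0.003
```

```bash
python3 - <<'E'
from h import *
tip()
E
```

```text
t 18.33 pos [552.3 162.4  91.1] F [-1.1 -0.8  1.6] M [-0.05  0.2   0.02] gap 0.003
x [ 0.9433 -0.3319 -0.0029] y [-0.3319 -0.9433  0.0025] z [-0.0035 -0.0014 -1.    ]
TIP airbox [50.84 -1.56 91.13] F box [-0.8 -1.1  1.6]
```

Call:
arm_command --pt "0 0 0.6 0 0 0 -1" --pt "0 0 1.1 0 0 0 -1" --pt "0 0 1.5 0 0 0 -1" --pt "0 0 1.9 0 0 0 -1" --pt "0 0 2.2 0 0 0 -1"

```text
t: 18.75
position: [0.5523, 0.1625, 0.091]
tool_rot: [0.986, -0.168, -0.001, 0.001]
wrist_force: [-8.1, -2.5, 15.2]
finger_gap: -0.003
```

```bash
python3 - <<'E'
from h import *
tip()
E
```

```text
t 18.75 pos [552.3 162.5  91. ] F [-8.1 -2.5 15.2] M [-0.37  1.37  0.04] gap -0.003
x [ 0.9433 -0.3318 -0.0023] y [-0.3318 -0.9433  0.0022] z [-0.0029 -0.0013 -1.    ]
TIP airbox [50.86 -1.49 90.99] F box [-6.9 -5.1 15.2]
```

Hard stop at 91.0, which is the flat height (85 + 6). I'll retreat and check.

Call:
arm_command --pt "0 0 -5 0 0 0 -1" --pt "0 0 -20 0 0 0 -1" --pt "0 0 -45 0 0 0 -1" --pt "0 0 -75 0 0 0 -1" --pt "-20 0 -100 0 0 0 -1"

```text
t: 19.17
position: [0.5351, 0.1683, 0.1923]
tool_rot: [0.986, -0.169, -0.001, 0.001]
wrist_force: [0.3, 0.6, 1.3]
finger_gap: 0.001
```

Call:
arm_command --pt "-30 0 -20 0 0 0 -1" --pt "-60 0 -40 0 0 0 -1" --pt "-75 0 -50 0 0 0 -1" --pt "-75 0 -50 0 0 0 -1" --pt "-75 0 -50 0 0 0 -1"

```text
t: 19.58
position: [0.4645, 0.1937, 0.2431]
tool_rot: [0.986, -0.169, 0.0, 0.001]
wrist_force: [-0.6, 0.8, -0.2]
finger_gap: 0.002
```

```bash
python3 - <<'E'
from h import *
tip();w=grab("wrist","w7");b=grab("scene","c7");tip()
def cr(f,c,r,k): return cv2.resize(f["img"][c[1]-r:c[1]+r,c[0]-r:c[0]+r],None,fx=k,fy=k,interpolation=cv2.INTER_CUBIC)
v=proj(b,[a2w([0,0,95])/1e3])[0].astype(int);u=proj(w,[a2w([10,0,92])/1e3])[0].astype(int);print(u)
r=min(110,u[1],420-u[1])
cv2.imwrite("pics/ab7.png",np.hstack([cv2.resize(cr(w,u,r,1),(400,400),interpolation=cv2.INTER_CUBIC),cr(b,v,50,4)]))
# slope of the cover from a tri of corners: predicted shut corners for flat cover
P=[a2w([-79.2+81.5+x,-1.5+y,91])/1e3 for x,y in((68,60),(68,-60),(-68,60),(-68,-60))]
print(np.round(proj(w,P),1).tolist())
hsv=cv2.cvtColor(w["img"],cv2.COLOR_BGR2HSV)
E
```

```text
t 19.58 pos [464.5 193.7 243.1] F [-0.6  0.8 -0.2] M [-0.01  0.03  0.02] gap 0.002
x [ 9.430e-01 -3.327e-01  8.000e-04] y [-3.327e-01 -9.430e-01  9.000e-04] z [ 4.0e-04 -1.1e-03 -1.0e+00]
TIP airbox [-42.29  -1.06 243.13] F box [-0.9  0.5 -0.2]
t 19.68 pos [464.7 193.  241.3] F [ 0.  -0.5 -0.1] M [-0.01  0.03 -0.03] gap 0.004
x [ 0.9426 -0.3339 -0.0021] y [-0.3339 -0.9426  0.0032] z [-0.0031 -0.0023 -1.    ]
TIP airbox [-41.9   -1.61 241.29] F box [ 0.2 -0.4 -0.1]
[282 140]
[[215.3, 69.8], [353.4, 69.5], [224.0, 218.9], [345.3, 218.6]]
```

View pics/ab7.png

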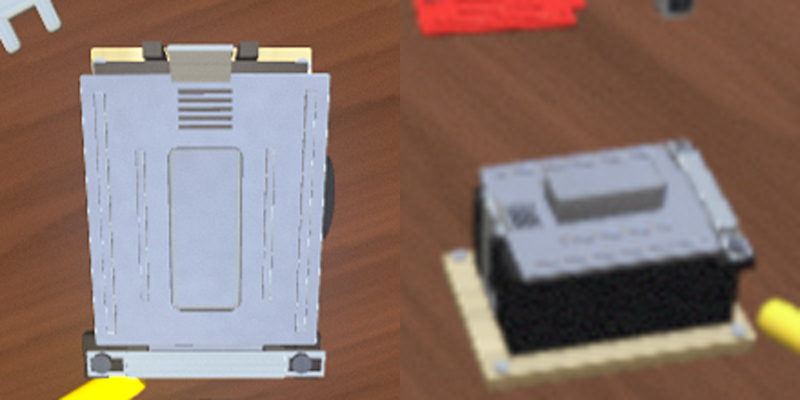

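The wrist crop shows the clip's beak over the rear edge at crop (200,62) and the front edge tight against the bar. The edges are within about 1 px of the positions predicted for a flat, fully home cover (rear row ~70, front row ~219). The scene crop shows it lying flat. I'll hand in.

```bash
python3 - <<'E'
from h import *
print(manip.hand_in());tip()
E
```

```text
the job is handed in; nothing more can be done
None
the job is handed in; nothing more can be done
```

The grey cover is back on the airbox, hooked under the steel bar and clipped at the rear. I handed the job in at about 20 s of robot time. Hand-in gives no verdict, so the result rests on my own checks.

- **Hooking:** I gripped the cover by its duct, tilted it 12° and slid the lip along the ledge into the slot. It came to the end stop at airbox x ≈ -79, reading about 6 N, against a bending limit of 12 N.
- **Closing:** I swung it down to about 5° until it rested on the clip's lead-in, let go, and pressed the ribbed pad with the shut fingers. The force rose to about 8 N and dropped as the beak was pushed back. The pad then stopped hard at z = 91.0, the height of a cover lying flat, where the press reached about 15 N down (18 N in all).
- **Last checks:** The last wrist picture shows the beak over the rear edge, and the cover's edges within about 1 pixel of where a flat, fully home cover should be. The scene picture also shows it flat, and the arm was clear with no load.
- **Limits of the checks:** Forces were read only at the end of each move, so short peaks in between were not seen. I did not measure the other bench items again afterwards. No check failed or disagreed.

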